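Top up the media-bottle warmer and start it

TASK

Fill every empty pocket of the bottle warmer with a spare amber bottle from the grey tray, standing upright, lowered in rather than dropped; a pocket that already holds a bottle or the low jar is taken, so leave it alone, and leave the spare you do not need standing in the tray. Once every pocket is filled, press the warmer's pedal down to its stop, hold it there a moment and let it spring back. Do not push the other things on the bench about.

Things in the scene. Friction and masses are not known exactly. Their poses are not given: they have to be found in the camera images.
- warmer: bottle warmer, fixed: white housing, aluminium block 208 mm (x) by 298 mm (y), top 80 mm up, with 2 x 3 square open pockets (3 along y), pitch 90 mm; control strip 45 mm high on its +x side out to x = 153 mm; at its +y end a pedal on a foot 130 x 90 mm centred at y = 195 mm. Origin: centre of the block, at bench height; z up
- pocket0 (a point): centre of the floor of a pocket of the warmer, 35 mm above the bench (row near, -x, place 1 of 3 counted from the warmer's -y end); the pocket is 62 x 62 mm, 45 mm deep; axes as the warmer's
- pocket1 (a point): centre of the floor of a pocket of the warmer, 35 mm above the bench (row near, -x, place 2 of 3 counted from the warmer's -y end); the pocket is 62 x 62 mm, 45 mm deep; axes as the warmer's
- pocket2 (a point): centre of the floor of a pocket of the warmer, 35 mm above the bench (row near, -x, place 3 of 3 counted from the warmer's -y end); the pocket is 62 x 62 mm, 45 mm deep; axes as the warmer's
- pocket3 (a point): centre of the floor of a pocket of the warmer, 35 mm above the bench (row far, +x, place 1 of 3 counted from the warmer's -y end); the pocket is 62 x 62 mm, 45 mm deep; axes as the warmer's
- pocket4 (a point): centre of the floor of a pocket of the warmer, 35 mm above the bench (row far, +x, place 2 of 3 counted from the warmer's -y end); the pocket is 62 x 62 mm, 45 mm deep; axes as the warmer's
- pocket5 (a point): centre of the floor of a pocket of the warmer, 35 mm above the bench (row far, +x, place 3 of 3 counted from the warmer's -y end); the pocket is 62 x 62 mm, 45 mm deep; axes as the warmer's
- bottle0: upright amber bottle with a white cap and a straight round side, 47 mm diameter, 110 mm tall, about 0.16 kg; origin at the centre of its underside, z up; it already stands in a pocket of the warmer, a different one each time
- bottle1: upright amber bottle with a white cap and a straight round side, 47 mm diameter, 110 mm tall, about 0.16 kg; origin at the centre of its underside, z up; it already stands in a pocket of the warmer, a different one each time
- bottle2: upright amber bottle with a white cap and a straight round side, 47 mm diameter, 110 mm tall, about 0.16 kg; origin at the centre of its underside, z up; it already stands in a pocket of the warmer, a different one each time
- low_jar: low amber jar with a white lid, 54 mm diameter, 38 mm tall, that already stands in a pocket of the warmer (a different one each time), its lid 7 mm below the block's top; origin at the centre of its underside, z up
- tray: shallow grey tray, fixed, 220 mm (its x) by 160 mm (its y), rim 18 mm high, floor 5 mm thick; holds the spare bottles; origin at the centre of its underside
- spare0: spare: upright amber bottle with a white cap and a straight round side, 47 mm diameter, 110 mm tall, about 0.16 kg; origin at the centre of its underside, z up; stands in the tray at the start, the same kind as those in the warmer
- spare1: spare: upright amber bottle with a white cap and a straight round side, 47 mm diameter, 110 mm tall, about 0.16 kg; origin at the centre of its underside, z up; stands in the tray at the start, the same kind as those in the warmer
- spare2: spare: upright amber bottle with a white cap and a straight round side, 47 mm diameter, 110 mm tall, about 0.16 kg; origin at the centre of its underside, z up; stands in the tray at the start, the same kind as those in the warmer
- pedal (a joint): angle of the warmer's spring pedal in rad: 0 up at rest, 0.22 down at its stop; about 3 N at its pad starts it and 8 N holds it at the stop
- pedal_pad (a point): point on top of the pedal's black rubber pad where it is pressed, 78 mm from the hinge; moves with the pedal. The pedal is a steel plate 105 mm (x) by 72 mm (y), hinged at its +x end about y, 45 mm above the bench, sloping up towards -x at rest; the pad sinks about 17 mm to the stop. At rest its axes are the warmer's
- specimen_pot: bystander: clear pot with a red lid, 68 mm diameter, 74 mm tall, beyond the work; origin at the centre of its underside
- wash_bottle: bystander: white wash bottle with a blue cap, 68 mm diameter, 125 mm tall, beyond the tray; origin at the centre of its underside

How it is judged:
By the outcome, as a careful person would: the job done as asked, in the order asked, and still so for the second after the job is handed in, with the robot touching nothing.
It also fails if it takes over 64 s, if anything falls off the work surface, if the arm or the gripper's body presses on something with over 40 N, if the wrist force passes 120 N, or if a joint passes its speed limit or range.

ROBOT

A 6-joint arm with a two-finger parallel gripper is mounted at the origin on the work surface. World frame = base frame: x ahead of the robot, y to its left, z up, the work surface at z = 0. Lengths are in mm, angles in degrees, forces in N, time in s.
With the tool pointing down it reaches from about 325 to 875 mm from the base axis. Payload 4.4 kg.
Tool frame: the origin (TCP) lies on the mounting face of the last link; the fingertips stand 173 mm ahead of it and the grasp point (between the pads) lies 155 mm ahead of it; z points along the fingers, y is the line along which they close (so a half turn about z gives the same grasp; the last joint's range is limited). The gripper opens to 85 mm and grips with 20 to 120 N. Pads are 22 mm wide; open, the fingers measure 114 mm over their backs; the gripper's body (76 mm by 85 mm) begins 54 mm behind the grasp point. The pads swing forward as they close: fully open they stand 13 mm farther back than shut.
Start: joints at [-82.363, 11.837, 88.321, -0, 79.842, -8.623], TCP at [160.991, -552.006, 404.682] pointing down, gripper open.
Joint ranges: [-156.59, 156.59], [-49.26, 127.26], [12.9, 141.05], [-63.56, 243.56], [4.71, 150.69], [-161.64, 161.64]. Speed limits (degrees/s): [159.86, 159.86, 180, 180, 180, 180].

INTERFACE

Orientations are given as a 3x3 rotation matrix whose columns are the frame's x, y, z axes.
In Python, from bench import bot gives the robot as it stands. The module is installed in compiled form; this text tells all that it offers.
- The arm moves only by the tool step_arm, never from a script. Its argument "deltas" is a list of rows, each a list of 3 entries, a list of its own where there are three numbers: the shift along the world's x, y, z as a fraction of full scale, then the turn, a rotation vector about the world's x, y, z as a fraction of full scale, then the closure, from -1 (fully open) to 1 (shut). A call has 1 to 10 rows; each row shifts and turns the commanded pose from where the row before left it; what a row does not reach is not made up. Full scale, the value 1, is 50 cm for a shift and 180 degrees for a turn. A row lasts 1/10 s, in which the tool goes at most 50 mm and 8.59 degrees, less where a joint would pass 70% of its speed; a pose out of reach is approached as far as the arm can. A call with a number of a shift or a turn outside -1 to 1 is refused whole. A call with a gripper value outside its range is refused whole. The fingers move at their own pace and stop on an object; "force" is the grip in N (left out, the last holds). Time passes only in rows, so rows that do not move let the fingers close. It gives the time, the measured TCP pose, the force, the opening and the grip force at its end, in the units of the state.
- bot.get_state(): the state, without advancing time (a new reading comes with each control period).
- bot.get_image(name): name is "scene" or "top" or "wrist"; returns (picture, depth): 420x560x3 uint8, red, green, blue; 420x560 float32, mm along the optical axis (not along the pixel's ray), 0 where there is no reading.
- bot.camera_model(name): a dict with "fx", "fy", "cx", "cy" (pixels), "rvec" (rotation vector, rad) and "tvec" (3), from world to camera coordinates, as OpenCV has them. Camera axes: x right, y down, z forward; pixel columns grow to the right and rows downward; lengths in mm; the calibration is good to about 2 mm. A picture is of the moment at which its call begins: read the wrist's pose just before it. camera_model takes no time and is no camera call; for the wrist camera it gives the pose at the moment of the call.
- bot.job_done(): hands the job in; it is judged then, once.
The state is a dict: "clock": time; "joint_pos": joint angles; "joint_velocities": joint speeds; "joint_efforts": joint torques, N m; "eef_pos": TCP position; "eef_rot": TCP orientation; "force": force on the tool from outside, world axes, zero at the start; "ft_torque": the same for the moment, N m; "width": finger opening in mm; "finger_force": force on a finger pad.
Only numpy, scipy, OpenCV 4.12 (cv2) and the standard library are available. Lean on these libraries where they do the work, as an engineer would, in place of code of your own. Each camera call takes 0.05 s, during which the arm holds its last target. There are 200 camera calls.

## Working session

There is one attempt and no reset: what is moved stays moved. The work goes in short steps, Python scripts to look and compute and a tool call to move; the robot and the scene stay as the last step left them, time stands still between calls to the robot, and variables do not carry over. Pictures are saved under pics/ and viewed, at most 10 in all, crops included, and the job is handed in when it is done.

Besides the shell and the picture viewer there is one more tool, called after "Call:" as name(argument=value, ...), one argument or row to a line, values as JSON. step_arm: Moves the arm, as the interface text tells. Its arguments: {"type":"object","properties":{"deltas":{"type":"array"},"force":{"type":"number"}},"required":["deltas"]}

```bash
mkdir -p pics; cat > h.py <<'E'
import numpy as np, cv2
from bench import bot
def cam(n):
    m=bot.camera_model(n); R=cv2.Rodrigues(np.array(m["rvec"],float))[0]; t=np.array(m["tvec"],float).ravel()
    return m,R,t
def world(n,depth):
    m,R,t=cam(n); v,u=np.indices(depth.shape)
    p=np.stack([(u-m["cx"])/m["fx"]*depth,(v-m["cy"])/m["fy"]*depth,depth],-1)
    return (p-t)@R
def ray(n,u,v,z):
    m,R,t=cam(n); d=np.array([(u-m["cx"])/m["fx"],(v-m["cy"])/m["fy"],1])@R; c=-t@R
    return c+d*(z-c[2])/d[2]
E
python3 - <<'E'
from h import *
for n in("top","scene"):
    im,d=bot.get_image(n); np.savez(f"{n}.npz",im=im,d=d); cv2.imwrite(f"pics/{n}.png",im[:,:,::-1])
    m,R,t=cam(n); print(n,m,-t@R)
s=bot.get_state();print({k:np.round(v,2).tolist() for k,v in s.items()})
E
```

```text
top {'fx': 426.1675672567398, 'fy': 426.1675672567398, 'cx': 283.65934322980206, 'cy': 213.03198021065904, 'rvec': array([ 2.13721892, -2.20025466,  0.08661308]), 'tvec': array([ 35.58669397, 616.12379232, 903.67569365])} [531.56410246   8.00414979 956.4937209 ]
scene {'fx': 456.4361016518637, 'fy': 456.4361016518637, 'cx': 281.7643019650317, 'cy': 207.50573233600468, 'rvec': array([ 1.47748665,  1.91726362, -0.93115306]), 'tvec': array([ 161.34887549, -297.26878479, 1696.59620862])} [1513.91464745  222.26478114  807.15654766]
{'clock': 0.1, 'joint_pos': [-82.36, 11.88, 88.4, 0.0, 79.84, -8.62], 'joint_velocities': [-0.03, -0.13, -0.18, -0.05, -0.1, -0.03], 'joint_efforts': [-0.0, -38.41, -29.25, -0.0, 0.0, 0.0], 'eef_pos': [160.96, -551.66, 403.63], 'eef_rot': [[0.96, 0.28, -0.0], [0.28, -0.96, 0.0], [0.0, -0.0, -1.0]], 'force': [-0.03, 0.57, 0.27], 'ft_torque': [-0.01, 0.0, 0.0], 'finger_force': 0.0, 'width': 85.6}
```

View pics/top.png

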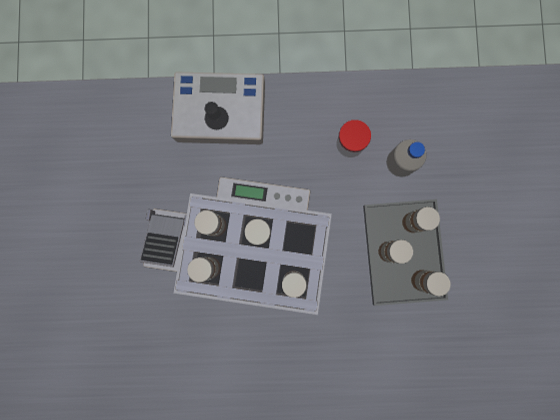

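View pics/scene.png

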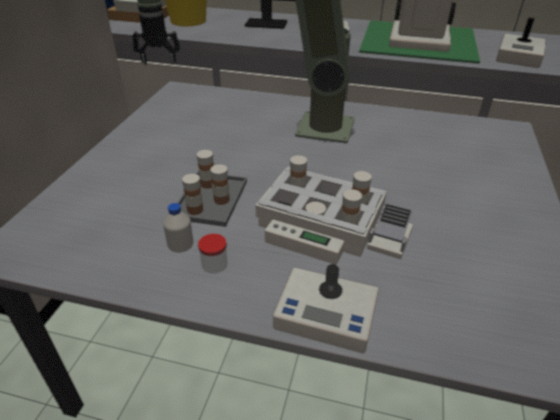

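The top view (up = +x, left = +y) shows empty pockets at pixels (299,238), far row at the −y end (pocket3), and (249,275), near row middle (pocket1). The jar is at (257,231). Bottles are at (209,224), (201,270) and (293,284), and spare caps at (428,219), (401,251) and (438,284). The pedal is at (162,240). The scene view agrees: jar at (316,208), empties at (287,198) and (328,187).

```bash
python3 - <<'E'
from h import *
z=np.load("top.npz"); im,d=z["im"],z["d"]; W=world("top",d)
v,u=np.indices(d.shape)
def rect(mask,zz,name):
    c=max(cv2.findContours(mask.astype(np.uint8)*255,0,1)[0],key=cv2.contourArea)
    p=np.array([ray("top",a,b,zz)[:2] for a,b in c[:,0]],np.float32)
    print(name,cv2.minAreaRect(p),len(p)); return p
m=(abs(W[...,2]-80)<6)&(u>165)&(u<340)&(v>180)&(v<320)
print("block z",np.median(W[m][:,2])); rect(cv2.morphologyEx(m.astype(np.uint8),cv2.MORPH_OPEN,np.ones((3,3))),80,"block")
# caps
for n,zz in(("top",None),):
    hsv=cv2.cvtColor(im,cv2.COLOR_RGB2HSV)
    for (a,b) in[(428,219),(401,251),(438,284),(209,224),(201,270),(293,284),(257,231)]:
        zt=np.median(W[b-3:b+4,a-3:a+4,2])
        mm=((abs(W[...,2]-zt)<8)&(abs(u-a)<22)&(abs(v-b)<22)).astype(np.uint8)
        k,l,st,_=cv2.connectedComponentsWithStats(mm); i=l[b,a]
        ys,xs=np.where(l==i); (cx,cy),r=cv2.minEnclosingCircle(np.c_[xs,ys].astype(np.float32))
        print((a,b),"z",zt.round(1),"ctr px",round(cx,1),round(cy,1),"mean",xs.mean().round(1),ys.mean().round(1),ray("top",xs.mean(),ys.mean(),zt).round(1),"diam mm",2*r*d[b,a]/426)
# tray
m=(W[...,2]>13)&(W[...,2]<24)&(u>355)&(u<455)&(v>195)&(v<312); rect(m,18,"tray")
# pedal
for a,b in[(150,258),(162,240),(157,250),(168,225),(172,216),(160,262),(178,226)]: print((a,b),W[b,a].round(1),im[b,a])
m=(im.max(-1)<50)&(u>135)&(u<190)&(v>205)&(v<275)
p=W[m];print("pad",len(p),p.mean(0),p.min(0),p.max(0))
for n,a,b in [("pot",355,136),("wash",409,154),("washcap",416,150),("joy",215,117)]: print(n,W[b,a].round(0))
E
```

```text
block z 80.09077593884463
block ((531.38916015625, 83.42656707763672), (296.274658203125, 206.91009521484375), 79.98900604248047) 670
(428, 219) z 115.3 ctr px 427.0 219.0 mean 427.1 218.7 [ 589.4 -265.5  115.3] diam mm 48.7785
(401, 251) z 115.9 ctr px 400.2 251.8 mean 400.5 251.7 [ 526.1 -209.7  115.9] diam mm 47.961235
(438, 284) z 115.8 ctr px 437.3 284.0 mean 437.5 283.9 [ 461.9 -277.9  115.8] diam mm 49.442787
(209, 224) z 146.0 ctr px 206.1 222.4 mean 206.1 222.4 [592.5 165.1 146. ] diam mm 47.138103
(201, 270) z 145.7 ctr px 199.5 270.0 mean 199.4 269.9 [502.9 179.  145.7] diam mm 47.66869
(293, 284) z 146.0 ctr px 293.5 285.0 mean 293.5 285.1 [469.6   1.8 146. ] diam mm 47.13505
(257, 231) z 73.8 ctr px 256.8 232.0 mean 256.7 232.0 [574.9  74.2  73.8] diam mm 53.598225
tray ((524.7566528320312, -244.9442138671875), (220.13821411132812, 161.262939453125), 2.908061981201172) 509
(150, 258) [527.6 295.8  75.3] [45 45 48]
(162, 240) [564.3 273.8  65.4] [66 67 69]
(157, 250) [543.7 282.8  70.2] [92 95 95]
(168, 225) [596.5 265.   51.5] [115 117 123]
(172, 216) [618.2 264.3  22.3] [124 124 129]
(160, 262) [518.8 274.5  77. ] [52 53 55]
(178, 226) [593.6 243.4  52. ] [119 120 126]
pad 245 [547.60141607 282.2145823   69.12418997] [516.04994162 242.83990375  59.97270056] [577.87205401 312.58246017  78.62463677]
pot [ 771. -138.   74.]
wash [ 720. -237.  117.]
washcap [ 725. -248.  127.]
joy [814. 153.  97.]
```

Call:
step_arm(
  deltas=[
    [[0.03,0.03,0],[0,0,-0.0182],-1],
    [[0.068,0.064,0],[0,0,-0.0182],-1],
    [[0.068,0.064,0],[0,0,-0.0182],-1],
    [[0.068,0.064,0],[0,0,-0.0182],-1],
    [[0.068,0.064,0],[0,0,-0.0182],-1],
    [[0.068,0.064,0],[0,0,-0.0182],-1],
    [[0.068,0.064,0],[0,0,-0.0182],-1],
    [[0.068,0.064,0],[0,0,-0.0182],-1],
    [[0.068,0.064,0],[0,0,0],-1],
    [[0.068,0.064,0],[0,0,0],-1],
  ],
  force=40,
)

```text
clock: 1.1
eef_pos: [482.9, -247.3, 404.3]
eef_rot: [[0.985, -0.173, -0.001], [-0.173, -0.985, 0.0], [-0.001, -0.0, -1.0]]
force: [0.5, -0.3, -0.1]
width: 85.8
finger_force: 0.0
```

Call:
step_arm(
  deltas=[
    [[0.05,0.045,0],[0,0,0],-1],
    [[0.038,0.034,-0.02],[0,0,0],-1],
    [[0,0,-0.05],[0,0,0],-1],
    [[0,0,-0.06],[0,0,0],-1],
    [[0,0,-0.06],[0,0,0],-1],
    [[0,0,-0.06],[0,0,0],-1],
    [[0,0,-0.05],[0,0,0],-1],
    [[0,0,-0.03],[0,0,0],-1],
    [[0,0,0],[0,0,0],1],
    [[0,0,0],[0,0,0],1],
  ],
  force=40,
)

```text
clock: 2.1
eef_pos: [526.3, -209.7, 240.1]
eef_rot: [[0.985, -0.173, 0.0], [-0.173, -0.985, -0.0], [0.001, 0.0, -1.0]]
force: [-0.0, 0.1, 1.2]
width: 58.8
finger_force: 0.0
```

Call:
step_arm(
  deltas=[
    [[0,0,0],[0,0,0],1],
    [[0,0,0],[0,0,0],1],
    [[0,0,0],[0,0,0],1],
    [[0,0,0],[0,0,0],1],
  ],
)

```text
clock: 2.5
eef_pos: [526.8, -210.0, 241.5]
eef_rot: [[0.985, -0.173, 0.003], [-0.173, -0.985, -0.002], [0.003, 0.001, -1.0]]
force: [0.1, -0.8, 5.4]
width: 46.4
finger_force: 41.4
```

Call:
step_arm(
  deltas=[
    [[0,0,0.015],[0,0,0],1],
    [[0,0,0.05],[0,0,0],1],
    [[0,0,0.07],[0,0,0],1],
    [[0,0,0.08],[0,0,0],1],
    [[0,0,0.07],[0,0,0],1],
    [[0.01,0.054,0.045],[0,0,0],1],
    [[0.016,0.08,0],[0,0,0],1],
    [[0.016,0.09,0],[0,0,0],1],
    [[0.016,0.08,0],[0,0,0],1],
    [[0.01,0.05,0],[0,0,0],1],
  ],
)

```text
clock: 3.5
eef_pos: [559.5, -29.6, 404.3]
eef_rot: [[0.985, -0.171, -0.002], [-0.171, -0.985, 0.001], [-0.002, -0.001, -1.0]]
force: [0.5, -0.2, -1.3]
width: 46.2
finger_force: 41.5
```

Call:
step_arm(
  deltas=[
    [[0,0.02,0],[0,0,0],1],
    [[0,0.02,0],[0,0,0],1],
    [[0,0,0],[0,0,0],1],
    [[0,0,0],[0,0,0],1],
  ],
)

```text
clock: 3.9
eef_pos: [559.8, -13.3, 404.6]
eef_rot: [[0.985, -0.174, -0.0], [-0.174, -0.985, -0.001], [-0.0, 0.001, -1.0]]
force: [0.2, -1.0, -0.0]
width: 46.3
finger_force: 41.5
```

```bash
python3 - <<'E'
from h import *
im,d=bot.get_image("top"); cv2.imwrite("pics/t2.png",im[150:330,150:350,::-1].repeat(3,0).repeat(3,1))
s=bot.get_state(); print(s["eef_pos"],s["force"],s["width"])
E
```

```text
[559.89391608 -13.54247734 404.60777383] [-0.19941598  0.12086844 -1.35460492] 46.02982177881927
```

View pics/t2.png

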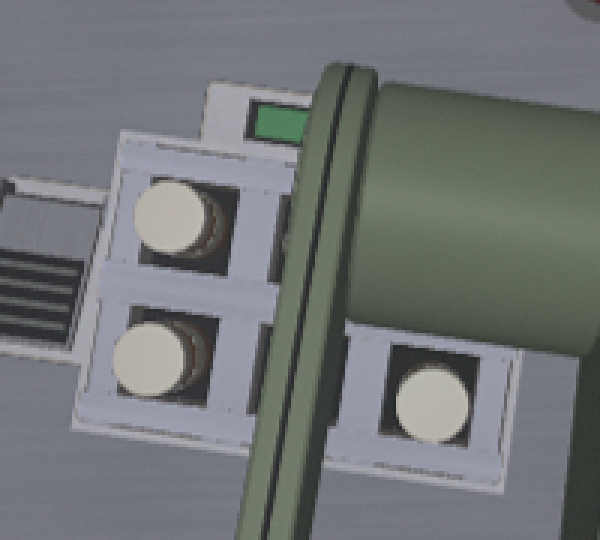

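The crop shows the other bottles undisturbed; the arm hides pocket3. The measured pose matches the target, so I'm lowering.

Call:
step_arm(
  deltas=[
    [[0,0,-0.02],[0,0,0],1],
    [[0,0,-0.05],[0,0,0],1],
    [[0,0,-0.05],[0,0,0],1],
    [[0,0,-0.04],[0,0,0],1],
    [[0,0,-0.03],[0,0,0],1],
    [[0,0,-0.02],[0,0,0],1],
    [[0,0,-0.02],[0,0,0],1],
    [[0,0,-0.01],[0,0,0],1],
    [[0,0,-0.01],[0,0,0],1],
    [[0,0,0],[0,0,0],1],
  ],
)

```text
clock: 4.95
eef_pos: [560.0, -12.5, 279.4]
eef_rot: [[0.985, -0.173, -0.0], [-0.173, -0.985, 0.0], [-0.0, 0.0, -1.0]]
force: [0.2, 0.3, -1.2]
width: 46.1
finger_force: 41.5
```

Call:
step_arm(
  deltas=[
    [[0,0,-0.006],[0,0,0],1],
    [[0,0,-0.006],[0,0,0],1],
    [[0,0,0],[0,0,0],1],
  ],
)

```text
clock: 5.25
eef_pos: [559.9, -12.5, 273.5]
eef_rot: [[0.985, -0.173, -0.0], [-0.173, -0.985, 0.0], [-0.0, 0.0, -1.0]]
force: [1.0, 0.5, -0.9]
width: 46.1
finger_force: 41.5
```

Call:
step_arm(
  deltas=[
    [[0,0,-0.003],[0,0,0],1],
    [[0,0,-0.002],[0,0,0],1],
    [[0,0,0],[0,0,0],1],
  ],
)

```text
clock: 5.55
eef_pos: [560.1, -12.5, 271.5]
eef_rot: [[0.985, -0.173, 0.001], [-0.173, -0.985, -0.0], [0.001, -0.0, -1.0]]
force: [-0.4, -0.7, 1.0]
width: 46.4
finger_force: 41.5
```

Call:
step_arm(
  deltas=[
    [[0,0,-0.002],[0,0,0],1],
    [[0,0,0],[0,0,0],1],
  ],
)

```text
clock: 5.75
eef_pos: [560.3, -12.5, 271.5]
eef_rot: [[0.985, -0.173, 0.001], [-0.173, -0.985, -0.0], [0.001, 0.0, -1.0]]
force: [-2.0, -0.1, 5.7]
width: 46.2
finger_force: 42.1
```

Call:
step_arm(
  deltas=[
    [[0,0,0],[0,0,0],-0.45],
    [[0,0,0],[0,0,0],-0.45],
    [[0,0,0],[0,0,0],-0.45],
    [[0,0,0],[0,0,0],-0.45],
  ],
)

```text
clock: 6.15
eef_pos: [560.0, -12.5, 270.0]
eef_rot: [[0.985, -0.173, -0.0], [-0.173, -0.985, 0.0], [-0.0, 0.0, -1.0]]
force: [0.1, 1.2, -0.1]
width: 61.9
finger_force: 0.0
```

Call:
step_arm(
  deltas=[
    [[0,0,0.03],[0,0,0],-0.45],
    [[0,0,0.06],[0,0,0],-0.45],
    [[0,0,0.08],[0,0,0],-0.45],
    [[0,0,0.06],[0,0,0.04],-1],
    [[-0.01,-0.03,0.04],[0,0,0.045],-1],
    [[-0.022,-0.06,0],[0,0,0.045],-1],
    [[-0.022,-0.06,0],[0,0,0.045],-1],
    [[-0.022,-0.06,0],[0,0,0.045],-1],
    [[-0.022,-0.06,0],[0,0,0.045],-1],
    [[-0.022,-0.06,0],[0,0,0.045],-1],
  ],
)

```text
clock: 7.15
eef_pos: [499.4, -178.6, 406.6]
eef_rot: [[0.692, 0.722, 0.002], [0.722, -0.692, -0.001], [0.0, 0.002, -1.0]]
force: [1.4, -0.1, -0.3]
width: 85.8
finger_force: 0.0
```

Call:
step_arm(
  deltas=[
    [[-0.022,-0.06,0],[0,0,0.045],-1],
    [[-0.022,-0.06,0],[0,0,0.045],-1],
    [[-0.022,-0.051,0],[0,0,0.045],-1],
    [[-0.01,-0.03,0],[0,0,0.045],-1],
    [[0,0,0],[0,0,0.01],-1],
    [[0,0,0],[0,0,0],-1],
  ],
)

```text
clock: 7.75
eef_pos: [461.7, -278.6, 406.3]
eef_rot: [[0.174, 0.985, 0.001], [0.985, -0.174, -0.001], [-0.001, 0.001, -1.0]]
force: [0.4, 0.2, -0.6]
width: 85.1
finger_force: 0.0
```

```bash
python3 - <<'E'
from h import *
im,d=bot.get_image("top"); W=world("top",d); cv2.imwrite("pics/t3.png",im[::,:,::-1])
v,u=np.indices(d.shape)
for z0,b in((145,(165,340,180,320)),):
    m=((abs(W[...,2]-z0)<9)&(u>b[0])&(u<b[1])&(v>b[2])&(v<b[3])).astype(np.uint8)
    k,l,st,c=cv2.connectedComponentsWithStats(m)
    for i in range(1,k):
        if st[i,4]>100: print(st[i,4],W[l==i][:,2].mean().round(1),ray("top",*c[i],145).round(1))
s=bot.get_state(); print(s["eef_pos"],s["joint_pos"])
E
```

```text
477 145.3 [592.5 165.1 145. ]
467 145.6 [559.2 -12.8 145. ]
492 145.4 [502.8 179.  145. ]
485 145.6 [469.5   1.7 145. ]
[ 461.88253223 -278.21480202  406.11434253] [-4.02633306e+01  7.40689429e+00  9.32890104e+01  5.99152065e-03
  7.92424985e+01 -3.02412332e+01]
```

View pics/t3.png

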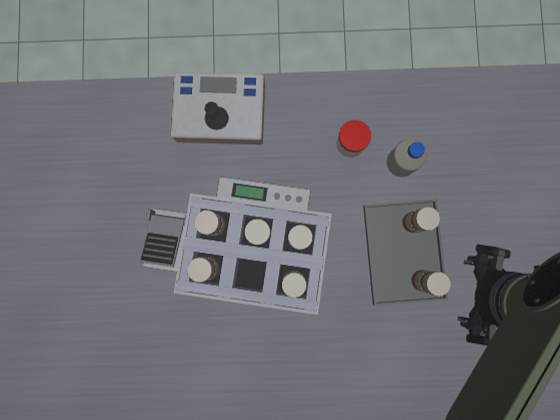

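Spare1 now stands in pocket3 (pixel 300,237; cap z 145.6, at (559,−13)). The other two spares are untouched and the gripper is above spare2. Descending to grasp it.

Call:
step_arm(
  deltas=[
    [[0,0,-0.03],[0,0,0],-1],
    [[0,0,-0.06],[0,0,0],-1],
    [[0,0,-0.07],[0,0,0],-1],
    [[0,0,-0.07],[0,0,0],-1],
    [[0,0,-0.06],[0,0,0],-1],
    [[0,0,-0.03],[0,0,0],-1],
    [[0,0,-0.012],[0,0,0],-1],
    [[0,0,0],[0,0,0],1],
    [[0,0,0],[0,0,0],1],
    [[0,0,0],[0,0,0],1],
  ],
  force=40,
)

```text
clock: 8.8
eef_pos: [462.8, -278.5, 241.0]
eef_rot: [[0.173, 0.985, 0.003], [0.985, -0.173, -0.002], [-0.002, 0.003, -1.0]]
force: [1.3, -0.9, 0.4]
width: 46.4
finger_force: 41.2
```

Call:
step_arm(
  deltas=[
    [[0,0,0],[0,0,0],1],
    [[0,0,0],[0,0,0],1],
    [[0,0,0],[0,0,0],1],
  ],
)

```text
clock: 9.1
eef_pos: [462.8, -278.6, 241.0]
eef_rot: [[0.173, 0.985, 0.003], [0.985, -0.173, -0.002], [-0.002, 0.003, -1.0]]
force: [0.8, -0.0, 6.4]
width: 46.3
finger_force: 41.5
```

Call:
step_arm(
  deltas=[
    [[0,0,0.015],[0,0,0],1],
    [[0,0,0.05],[0,0,0],1],
    [[0,0,0.07],[0,0,0],1],
    [[0,0,0.08],[0,0,0],1],
    [[0,0,0.07],[0,0,0],1],
    [[0.003,0.039,0.055],[0,0,0],1],
    [[0.006,0.08,0],[0,0,0],1],
    [[0.006,0.09,0],[0,0,0],1],
    [[0.006,0.09,0],[0,0,0],1],
    [[0.006,0.09,0],[0,0,0],1],
  ],
)

```text
clock: 10.1
eef_pos: [474.7, -81.8, 408.8]
eef_rot: [[0.174, 0.985, -0.001], [0.985, -0.174, 0.0], [0.0, -0.001, -1.0]]
force: [0.5, 0.9, -1.0]
width: 46.3
finger_force: 41.5
```

Call:
step_arm(
  deltas=[
    [[0.006,0.09,0],[0,0,0],1],
    [[0.006,0.09,0],[0,0,0],1],
    [[0.006,0.09,0],[0,0,0],1],
    [[0.005,0.05,0],[0,0,0],1],
    [[0,0.03,0],[0,0,0],1],
    [[0,0,0],[0,0,0],1],
    [[0,0,0],[0,0,0],1],
  ],
)

```text
clock: 10.8
eef_pos: [486.6, 91.4, 408.7]
eef_rot: [[0.172, 0.985, -0.001], [0.985, -0.172, -0.001], [-0.001, -0.001, -1.0]]
force: [-0.0, -0.2, -1.9]
width: 46.0
finger_force: 41.5
```

Call:
step_arm(
  deltas=[
    [[0,0,-0.02],[0,0,0],1],
    [[0,0,-0.05],[0,0,0],1],
    [[0,0,-0.055],[0,0,0],1],
    [[0,0,-0.045],[0,0,0],1],
    [[0,0,-0.03],[0,0,0],1],
    [[0,0,-0.02],[0,0,0],1],
    [[0,0,-0.02],[0,0,0],1],
    [[0,0,-0.01],[0,0,0],1],
    [[0,0,-0.01],[0,0,0],1],
    [[0,0,0],[0,0,0],1],
  ],
)

```text
clock: 11.8
eef_pos: [487.0, 91.4, 278.9]
eef_rot: [[0.173, 0.985, -0.0], [0.985, -0.173, -0.0], [-0.0, -0.0, -1.0]]
force: [0.2, -0.2, -1.4]
width: 45.9
finger_force: 41.5
```

Call:
step_arm(
  deltas=[
    [[0,0,-0.006],[0,0,0],1],
    [[0,0,-0.003],[0,0,0],1],
    [[0,0,0],[0,0,0],1],
  ],
)

```text
clock: 12.1
eef_pos: [487.0, 91.6, 274.8]
eef_rot: [[0.173, 0.985, 0.0], [0.985, -0.173, -0.0], [0.0, 0.0, -1.0]]
force: [-0.1, 0.5, -2.3]
width: 46.0
finger_force: 41.5
```

Call:
step_arm(
  deltas=[
    [[0,0,-0.004],[0,0,0],1],
    [[0,0,-0.003],[0,0,0],1],
    [[0,0,0],[0,0,0],1],
  ],
)

```text
clock: 12.4
eef_pos: [487.0, 91.5, 271.1]
eef_rot: [[0.173, 0.985, -0.0], [0.985, -0.173, 0.0], [0.0, -0.0, -1.0]]
force: [-0.4, 0.1, -1.9]
width: 46.2
finger_force: 41.9
```

Call:
step_arm(
  deltas=[
    [[0,0,-0.002],[0,0,0],1],
    [[0,0,0],[0,0,0],1],
  ],
)

```text
clock: 12.6
eef_pos: [487.1, 91.6, 271.0]
eef_rot: [[0.173, 0.985, 0.0], [0.985, -0.173, 0.0], [0.0, -0.0, -1.0]]
force: [-0.9, 0.2, 4.4]
width: 46.3
finger_force: 42.2
```

Call:
step_arm(
  deltas=[
    [[0,0,0],[0,0,0],-0.45],
    [[0,0,0],[0,0,0],-0.45],
    [[0,0,0],[0,0,0],-0.45],
    [[0,0,0],[0,0,0],-0.45],
    [[0,0,0.03],[0,0,0],-0.45],
    [[0,0,0.06],[0,0,0],-0.45],
    [[0,0,0.08],[0,0,0],-0.45],
    [[0,0,0.06],[0,0,0],-0.45],
    [[0,0,0.03],[0,0,0],1],
    [[0,0,0],[0,0,0],1],
  ],
)

```text
clock: 13.6
eef_pos: [488.0, 91.5, 403.3]
eef_rot: [[0.173, 0.985, 0.007], [0.985, -0.173, 0.0], [0.001, 0.007, -1.0]]
force: [0.5, -0.3, -0.8]
width: 33.5
finger_force: 0.0
```

```bash
python3 - <<'E'
from h import *
z=np.load("top.npz"); im,d=z["im"],z["d"]; W=world("top",d); v,u=np.indices(d.shape)
X=np.array([.985,-.174]);Y=np.array([.174,.985]);O=np.array([531.4,83.4])
wx=(W[...,:2]-O)@X; wy=(W[...,:2]-O)@Y
ins=(abs(wy-195)<25)
for x in range(-70,75,10):
    m=ins&(abs(wx-x)<5); print(x,m.sum(),W[m][:,2].mean().round(1) if m.any() else"",im[m].mean().round(0))
m=ins&(wx>-60)&(wx<60)&(W[...,2]>48)
for y in range(150,245,6):
    q=(abs(wx+20)<10)&(abs(wy-y)<3); print(y,W[q][:,2].mean().round(0) if q.any() else"",end=" | ")
im,d=bot.get_image("scene"); cv2.imwrite("pics/s4.png",im[100:320,150:450,::-1].repeat(2,0).repeat(2,1))
E
```

```text
-70 86 1.3 116.0
-60 92 20.4 149.0
-50 86 72.1 100.0
-40 122 73.4 63.0
-30 119 71.6 58.0
-20 114 69.7 66.0
-10 115 67.3 69.0
0 115 64.7 68.0
10 110 60.7 74.0
20 112 56.6 118.0
30 108 54.0 118.0
40 106 51.6 118.0
50 93 42.6 107.0
60 96 20.0 152.0
70 89 0.7 118.0
150 75.0 | 156 66.0 | 162 60.0 | 168 50.0 | 174 70.0 | 180 69.0 | 186 70.0 | 192 70.0 | 198 70.0 | 204 70.0 | 210 69.0 | 216 70.0 | 222 69.0 | 228 68.0 | 234 61.0 | 240  |
```

View pics/s4.png

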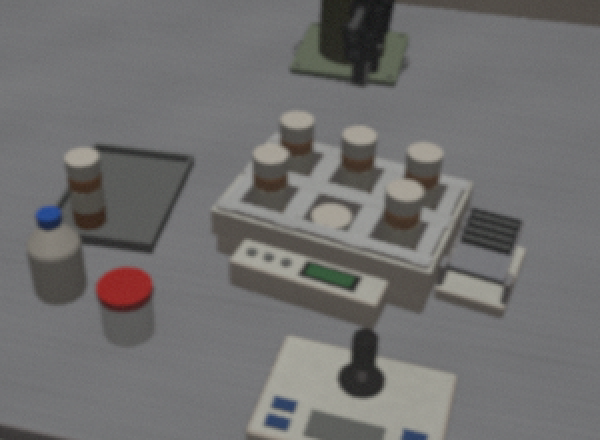

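The scene crop shows five upright bottles and the jar in the warmer, one spare left in the tray, and the bystanders in place. Next is the pedal.

Call:
step_arm(
  deltas=[
    [[0.01,0.03,0],[0,0,0],1],
    [[0.022,0.078,0],[0,0,0],1],
    [[0.022,0.08,0],[0,0,0],1],
    [[0.022,0.08,0],[0,0,0],1],
    [[0.022,0.08,0],[0,0,0],1],
    [[0.012,0.03,-0.03],[0,0,0],1],
    [[0,0,-0.06],[0,0,0],1],
    [[0,0,-0.08],[0,0,0],1],
    [[0,0,-0.06],[0,0,0],1],
    [[0,0,-0.02],[0,0,0],1],
  ],
)

```text
clock: 14.65
eef_pos: [539.2, 279.6, 268.4]
eef_rot: [[0.173, 0.985, -0.012], [0.985, -0.173, -0.004], [-0.006, -0.011, -1.0]]
force: [-0.6, 0.1, -0.8]
width: -0.2
finger_force: 0.0
```

Call:
step_arm(
  deltas=[
    [[0,0,-0.04],[0,0,0],1],
    [[0,0,0],[0,0,0],1],
  ],
)

```text
clock: 14.85
eef_pos: [540.5, 279.8, 251.7]
eef_rot: [[0.173, 0.985, -0.007], [0.985, -0.173, -0.002], [-0.004, -0.006, -1.0]]
force: [-0.5, 0.1, 0.6]
width: 0.3
finger_force: 0.0
```

Call:
step_arm(
  deltas=[
    [[0,0,-0.01],[0,0,0],1],
    [[0,0,-0.01],[0,0,0],1],
    [[0,0,0],[0,0,0],1],
  ],
)

```text
clock: 15.15
eef_pos: [542.1, 280.5, 245.5]
eef_rot: [[0.173, 0.985, 0.0], [0.985, -0.173, 0.0], [0.0, 0.0, -1.0]]
force: [-0.6, 0.4, -0.3]
width: -0.2
finger_force: 0.0
```

Call:
step_arm(
  deltas=[
    [[0,0,-0.01],[0,0,0],1],
    [[0,0,-0.01],[0,0,0],1],
    [[0,0,0],[0,0,0],1],
  ],
)

```text
clock: 15.45
eef_pos: [542.1, 280.9, 235.5]
eef_rot: [[0.173, 0.985, 0.001], [0.985, -0.173, 0.001], [0.001, 0.001, -1.0]]
force: [-1.6, 0.8, 4.7]
width: 0.3
finger_force: 2.3
```

Call:
step_arm(
  deltas=[
    [[0,0,-0.01],[0,0,0],1],
    [[0,0,-0.006],[0,0,0],1],
    [[0,0,0],[0,0,0],1],
  ],
)

```text
clock: 15.75
eef_pos: [541.9, 281.0, 227.7]
eef_rot: [[0.173, 0.985, -0.0], [0.985, -0.173, 0.001], [0.001, -0.0, -1.0]]
force: [-3.4, 2.6, 7.0]
width: 0.4
finger_force: 3.4
```

Call:
step_arm(
  deltas=[
    [[0,0,-0.004],[0,0,0],1],
    [[0,0,-0.004],[0,0,0],1],
    [[0,0,0],[0,0,0],1],
  ],
)

```text
clock: 16.05
eef_pos: [541.9, 281.2, 226.5]
eef_rot: [[0.172, 0.985, -0.001], [0.985, -0.172, 0.001], [0.001, -0.001, -1.0]]
force: [-8.3, -1.4, 19.6]
width: -0.1
finger_force: 9.5
```

Force jumped at the predicted stop depth (226.5 mm). I'll hold it, then release.

Call:
step_arm(
  deltas=[
    [[0,0,0],[0,0,0],1],
    [[0,0,0],[0,0,0],1],
    [[0,0,0],[0,0,0],1],
    [[0,0,0],[0,0,0],1],
    [[0,0,0],[0,0,0],1],
    [[0,0,0],[0,0,0],1],
    [[0,0,0],[0,0,0],1],
    [[0,0,0],[0,0,0],1],
  ],
)

```text
clock: 16.85
eef_pos: [541.9, 281.2, 226.6]
eef_rot: [[0.172, 0.985, -0.001], [0.985, -0.172, 0.001], [0.001, -0.001, -1.0]]
force: [-8.0, -0.1, 19.1]
width: 0.1
finger_force: 9.4
```

Call:
step_arm(
  deltas=[
    [[0,0,0.01],[0,0,0],1],
    [[0,0,0.015],[0,0,0],1],
    [[0,0,0.02],[0,0,0],1],
    [[0,0,0.04],[0,0,0],1],
    [[0,0,0.06],[0,0,0],1],
    [[0,0,0.08],[0,0,0],1],
    [[0,0,0.08],[0,0,0],1],
    [[0,0,0.04],[0,0,0],1],
    [[0,0,0],[0,0,0],1],
    [[0,0,0],[0,0,0],1],
  ],
)

```text
clock: 17.85
eef_pos: [541.7, 280.3, 395.0]
eef_rot: [[0.173, 0.985, -0.001], [0.985, -0.173, -0.001], [-0.001, -0.001, -1.0]]
force: [-1.1, -0.5, -0.3]
width: 0.3
finger_force: 0.0
```

Call:
step_arm(
  deltas=[
    [[-0.03,0.02,0],[0,0,0],1],
    [[-0.06,0.04,0],[0,0,0],1],
    [[-0.08,0.05,0],[0,0,0],1],
    [[-0.07,0.04,0],[0,0,0],1],
    [[-0.03,0.02,0],[0,0,0],1],
    [[0,0,0],[0,0,0],1],
    [[0,0,0],[0,0,0],1],
  ],
)

```text
clock: 18.55
eef_pos: [405.9, 365.7, 394.1]
eef_rot: [[0.171, 0.985, -0.002], [0.985, -0.171, -0.002], [-0.002, -0.002, -1.0]]
force: [-0.5, -0.2, 1.0]
width: 0.4
finger_force: 0.0
```

```bash
python3 - <<'E'
from h import *
im,d=bot.get_image("top"); W=world("top",d); cv2.imwrite("pics/t5.png",im[:,:,::-1])
for a,b in[(162,240),(157,250),(168,225)]: print(W[b,a].round(1))
for z0 in(115,145):
    m=(abs(W[...,2]-z0)<7).astype(np.uint8); k,l,st,c=cv2.connectedComponentsWithStats(m)
    for i in range(1,k):
        if 350<st[i,4]<600: print(st[i,4],ray("top",*c[i],z0).round(1))
E
```

```text
[564.3 273.6  66.1]
[543.7 283.   69.4]
[596.3 264.2  54.2]
454 [ 589.3 -265.7  115. ]
470 [592.6 165.2 145. ]
467 [559.2 -12.8 145. ]
488 [502.9 179.2 145. ]
485 [485.5  90.6 145. ]
482 [469.4   1.7 145. ]
```

View pics/t5.png

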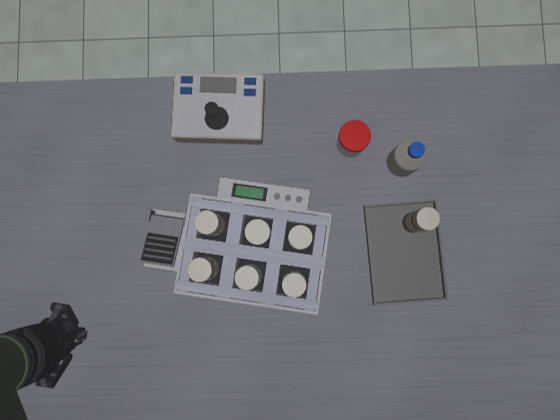

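All pockets are filled (new caps at pixels (300,237) and (248,277)). The pedal is back up, the spare stands at (428,219), and nothing else has moved. Handing in.

```bash
python3 -c "
from bench import bot
print(bot.job_done())"
```

```text
the job is handed in; nothing more can be done
None
```

The job is handed in at about 18.6 s: pocket1 and pocket3 now hold spare bottles, the pedal was pressed to its stop, held for about a second and sprang back, and the third spare still stands in the tray.

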